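# Level a head-heavy burnishing tool on two rests with a packing plate

### The job

Set the steel burnishing tool up level on its two rests. Slide the thin brass packing plate along the steel slab until it clearly overhangs the slab's front edge so that it can be taken hold of, and lay it flat and centred on the lower (yellow) rest; then grip the head-heavy tool at its balance point (the red band), carry it level and set it down without dropping it, bridging both rests, so that it bears on the brass plate and on the blue rest. Leave the bottle, the wax bar and the sanding drum alone.

Things in the scene. Friction and masses are not known exactly. Their poses are not given: they have to be found in the camera images.
- shim_center (a point): Centre of the thin brass packing plate: loose, 110 mm long (x), 40 mm wide (y), 5 mm thick, 0.11 kg, two dark dots on top. It lies flat on the slab, long side roughly along the slab's x. Slide it towards the robot (slab's -x) until it overhangs the front edge by 30 to 45 mm (past 55 mm it tips off), then grip it across its width there
- slab_front (a point): Middle of the front upper edge (nearest the robot) of the fixed grey steel slab, 130 mm (x) by 90 mm (y), 20 mm high, top flat and level. x points away from the robot over the slab, y along the front edge to the left, z up
- low_rest_top (a point): Centre of the flat top of the lower rest (yellow post, fixed), 55 mm above the table; the steel top measures 40 mm in x and 24 mm in y, the yellow post below is slimmer, its foot 64 x 50 mm. y points along the line of the two rests (either towards or away from the other). The plate goes on it with its centre on this point and its long side along x
- high_rest_top (a point): Centre of the flat top of the higher rest (blue post, fixed), 60 mm above the table, same shape and same axes; 110 mm from the lower rest along y. The two rests change places from start to start
- bar_balance (a point): Balance point (centre of mass, seen from above) of the burnishing tool, marked by a red band round the shank; the point is on the shank's axis, 12 mm above the tool's underside. x runs along the tool towards its heavy head, z up. Set on the rests with this point about 10 mm from the mid-point between the rests, towards the rest under the head, it bears well on both; either way round will do
- bar_head (a point): Centre of the tool's head (50.5 mm ahead of the balance point, 23 mm above the underside)
- slab: The grey steel slab itself; origin at the centre of its underside. Round the work: the polishing motor (0.29 m tall) and a taller lamp stand to its left, the motor reaching right as far as y = -0.12 at x 0.27 to 0.48, and the tool chest (0.17 m tall) behind it from x = 0.65 (open drawer from 0.62); pass from left to right with the fingers at least 0.4 m up and close to the robot
- low_rest: The lower, yellow rest; origin on the table under its centre
- high_rest: The higher, blue rest; origin on the table under its centre
- shim: The brass plate; origin at the centre of its underside
- bar: The burnishing tool, loose, 0.5 to 0.72 kg, 200 mm long, lying flat; origin at its underside below the balance point. Square shank 22 mm wide (y), 24 mm high, from 127 mm behind the origin to 28 mm ahead (x); then the dark head, 45 mm long, 46 mm wide, 46 mm high. Undersides of head and shank are flush
- glue: Bystander: white glue bottle with red cap, 40 mm across, 104 mm high, standing; origin at the centre of its underside
- wax_red: Bystander: dark red wax bar 28 x 60 x 20 mm; origin at the centre of its underside
- drum: Bystander: pale sanding drum, 29 mm across, 31 mm high; origin at the centre of its underside
There are look-alikes about, which are no part of the job. Of the things that look like the high_rest, the largest one is meant.

How it is judged (in metres and radians):
On the way, in this order (a step that is already met when the one before it is completed fails the run):
1. the brass plate, lying flat on the slab, overhangs its front edge by at least 25 mm (x of shim_center in the frame of slab_front between 0 and 0.03 m and contact force between shim and slab above 0.2 N and angle between shim's own z axis and vertical below 0.04 rad), for 0.2 s.
2. the plate lies flat on the lower rest, its centre within 12 mm of the rest's, released (horizontal distance between shim_center and low_rest_top below 0.012 m and contact force between shim and low_rest above 0.3 N and angle between shim's own z axis and vertical below 0.02 rad and contact force between shim and the fingers below 0.1 N), for 0.2 s.
3. the tool is lifted clear, gripped within 16 mm (along the shank) of its balance point, level within 0.1 rad (height (world z) of bar_balance above 0.06 m and contact force between bar and the fingers above 1 N and angle between bar's own z axis and vertical below 0.1 rad and x of the grasp point in the frame of bar_balance between -0.016 and 0.016 m and contact force between bar and low_rest below 0.1 N and contact force between bar and high_rest below 0.1 N and contact force between bar and shim below 0.1 N), for 0.3 s.
At the end, for the whole second after the job is handed in: The tool rests, released and still, bridging the brass plate and the blue rest, level within 0.02 rad; the plate lies flat on the yellow rest with its centre within 14 mm of the rest's (contact force between bar and shim above 0.3 N and contact force between bar and high_rest above 0.3 N and angle between each of bar, shim's own z axis and vertical below 0.02 rad and height (world z) of bar_balance above 0.068 m and horizontal distance between shim_center and low_rest_top below 0.014 m and contact force between shim and low_rest above 0.5 N and linear speed of bar below 0.01 m/s and contact force between each of bar, shim and the fingers below 0.1 N); the robot touches nothing.
It fails at once if the plate is lifted straight off the slab instead of being slid to the edge (height (world z) of shim_center between 0.032 and 0.045 m and x of shim_center in the frame of slab_front between 0.04 and 0.13 m and y of shim_center in the frame of slab_front between -0.045 and 0.045 m).
It fails at once if the tool, raised from the table, tips more than 0.15 rad out of level (height (world z) of bar_balance above 0.03 m and angle between bar's own z axis and vertical above 0.15 rad).
It fails at once if the tool is dropped or thrown (free of the fingers and faster than 0.35 m/s) (contact force between bar and the fingers below 0.05 N and linear speed of bar above 0.35 m/s).
It fails at once if a bystander is moved by more than 20 mm (distance of any of glue, wax_red, drum from where it was at the start of the episode above 0.02 m).
It also fails if it takes over 72 s, if anything falls off the work surface, if the arm or the gripper's body presses on something with over 40 N, if the wrist force passes 120 N, or if a joint passes its speed limit or range.

### The arm

A 7-joint arm with a two-finger parallel gripper is mounted at the origin on a cart in front of the work surface, level with it; the furniture and walls round the work are solid. World frame = base frame: x ahead of the robot, y to its left, z up, the work surface at z = 0. Lengths are in mm, angles in rad, forces in N, time in s.
With the tool pointing down it reaches from about 350 to 900 mm from the base axis. Payload 19.9 kg.
Tool frame: the origin (TCP) lies at the very end of the fingers, on their centre line; the grasp point (between the pads) lies 19 mm behind it; z points along the fingers, y is the direction in which the jaws open and shut (so a half turn about z gives the same grasp; the last joint's range is limited). The gripper opens to 94 mm and grips with 3 to 60 N. Pads are 16 mm wide; open, the fingers measure 119 mm over their backs; the gripper's body (75 mm by 177 mm) begins 78 mm behind the grasp point.
Start: joints at [-1.286, 0.417, -0.01, 1.614, 0.005, 1.111, -0.053], TCP at [200.623, 591.9, 171.825] pointing down, gripper open.
Joint ranges: [-2.81, 2.81], [-0.39, 2.02], [-1.27, 1.25], [0.06, 2.57], [-1.19, 4.33], [0.19, 2], [-2.82, 2.82]. Speed limits (rad/s): [1.89, 1.89, 2.39, 2.39, 3.01, 3.01, 3.01].

### API

Orientations are given as a unit quaternion [x, y, z, w].
In Python, from cell import telemetry, read_camera, calibration, job gives the robot as it stands.
- The arm moves only by the tool play_rows, never from a script. Its argument "plan" is a list of rows, each a list of 5 numbers: the opening, from 0 (shut) to 1 (fully open), then the shift along the tool's x, y, z in mm, then the turn about the tool's z in degrees. A call has 1 to 10 rows; each row shifts and turns the pose as measured when the row begins, along the tool's axes as they then stand; what a row does not reach is not made up. A row lasts 1/10 s, in which the tool goes at most 50 mm and 8.59 degrees, less where a joint would pass 70% of its speed; a pose out of reach is approached as far as the arm can. A call with a gripper value outside its range is refused whole. The fingers move at their own pace and stop on an object; "squeeze" is the grip in N (left out, the last holds). Time passes only in rows, so rows that do not move let the fingers close. It gives the time, the measured TCP pose, the force and the opening at its end, in the units of the state.
- telemetry.read_state(): the state, without advancing time (a new reading comes with each control period).
- read_camera(name): name is "side" or "top"; returns the picture (420x560x3 uint8, blue, green, red); there is no depth.
- calibration(name): a dict with "mtx" (3x3 intrinsics, pixels), "R" (3x3) and "t" (3): a world point X has camera coordinates R X + t. Camera axes: x right, y down, z forward; pixel columns grow to the right and rows downward; lengths in mm; the calibration is good to about 2 mm. A picture is of the moment at which its call begins. calibration takes no time and is no camera call.
- job.sign_off(): hands the job in, once; it reports no verdict.
The state is a dict: "time": time; "qpos": joint angles; "dq": joint speeds; "joint_torque": joint torques, N m; "tcp_pos": TCP position; "tcp_rot": TCP orientation; "ft_force": force on the tool from outside, world axes, zero at the start; "wrist_torque": the same for the moment, N m; "grip_width": opening from 0.0 (shut) to 1.0 (fully open).
Only numpy, scipy, OpenCV 4.12 (cv2) and the standard library are available. Lean on these libraries where they do the work, as an engineer would, in place of code of your own. Each camera call takes 0.05 s, during which the arm holds its last target. There are 200 camera calls.

## Working session

There is one attempt and no reset: what is moved stays moved. The work goes in short steps, Python scripts to look and compute and a tool call to move; the robot and the scene stay as the last step left them, time stands still between calls to the robot, and variables do not carry over. Pictures are saved under pics/ and viewed, about 8 in all and at most 12, crops included, and the job is handed in when it is done.

Besides the shell and the picture viewer there is one more tool, called after "Request:" by a JSON object that holds its "name" and its "arguments", one argument or row to a line. play_rows: Moves the arm, as the interface text tells. Its arguments: {"type":"object","properties":{"plan":{"type":"array","items":{"type":"array","items":{"type":"number"}}},"squeeze":{"type":"number"}},"required":["plan"]}

```bash
mkdir -p pics; ls
python3 - <<'E'
from cell import telemetry, read_camera, calibration
import cv2
s=telemetry.read_state();print(s)
for n in("top","side"):
    cv2.imwrite(f"pics/{n}0.png",read_camera(n));c=calibration(n);print(n,c)
E
```

```text
pics
{'time': 0.0, 'qpos': array([-1.28549945,  0.41799406, -0.01030325,  1.61414791,  0.00469629,
        1.11068807, -0.05302315]), 'dq': array([-0.00136022,  0.00206399,  0.00096728, -0.00024333,  0.00108374,
       -0.00163185,  0.00020702]), 'joint_torque': array([-3.48207450e-04, -8.51247883e+01,  6.38449956e-01, -4.25990438e+01,
       -4.89104586e-02,  1.85683009e-02,  9.79439301e-05]), 'tcp_pos': array([200.51526992, 591.53443249, 171.22380851]), 'tcp_rot': array([ 1.62680394e-01,  9.86678631e-01, -6.04253121e-04, -5.53797244e-05]), 'ft_force': array([-1.67025568,  0.04802268,  0.53693504]), 'wrist_torque': array([-0.01997153,  0.00162696, -0.05045457]), 'grip_width': 1.0001447865005073}
top {'mtx': array([[472.73476576,   0.        , 281.91886867],
       [  0.        , 472.73476576, 205.43971322],
       [  0.        ,   0.        ,   1.        ]]), 'R': array([[-0.0083039 , -0.99985301, -0.01499987],
       [-0.99956377,  0.00872479, -0.02821593],
       [ 0.02834265,  0.01475902, -0.9994893 ]]), 't': array([-296.53586538,  494.93854179, 1109.43447018])}
side {'mtx': array([[394.76872369,   0.        , 279.19010151],
       [  0.        , 394.76872369, 211.0310792 ],
       [  0.        ,   0.        ,   1.        ]]), 'R': array([[ 0.87998247,  0.47470515, -0.01690751],
       [ 0.17349051, -0.35433499, -0.91888397],
       [-0.44218988,  0.8056685 , -0.39416542]]), 't': array([-292.45463122, -122.37195467, 1350.08383505])}
```

View pics/top0.png

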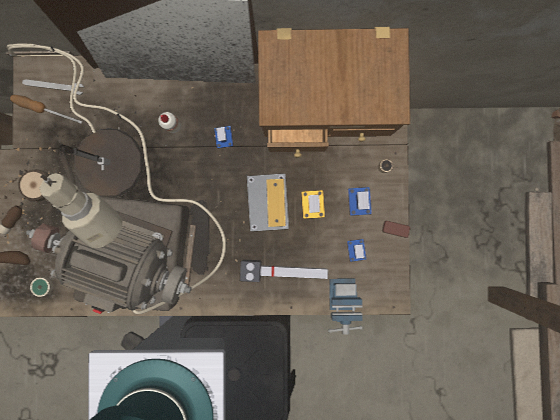

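View pics/side0.png

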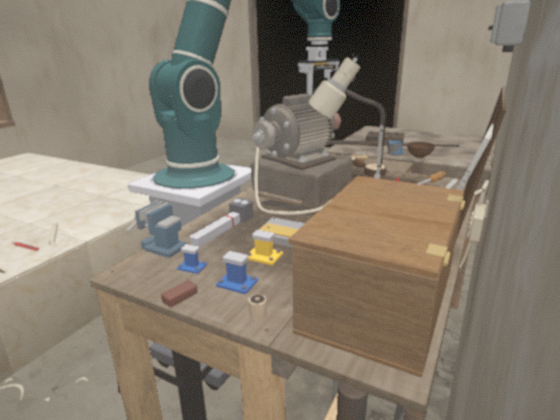

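The top view shows the slab (267,203) with the plate on its right part (276,203), the yellow rest (313,204), the large blue rest (360,201) and the tool, head at (250,271) and tail at (327,274). The look-alike small blue rest is at (357,250). Next I'll segment these and cast rays.

```bash
cat > h.py <<'E'
import numpy as np, cv2
from cell import telemetry, read_camera, calibration, job
def ray(n,uv,z):
    c=calibration(n);R,t=c["R"],c["t"]
    o=-R.T@t; d=R.T@np.linalg.inv(c["mtx"])@np.array([uv[0],uv[1],1.])
    return (o+d*(z-o[2])/d[2])[:2]
def proj(n,X):
    c=calibration(n);p=c["mtx"]@(c["R"]@np.array(X,float)+c["t"]);return p[:2]/p[2]
def rect(n,mask,z,amin=30):
    out=[]
    for c in cv2.findContours(mask.astype(np.uint8),cv2.RETR_EXTERNAL,cv2.CHAIN_APPROX_NONE)[0]:
        if cv2.contourArea(c)<amin: continue
        P=np.array([ray(n,p[0],z) for p in c],np.float32)
        (cx,cy),(w,h),a=cv2.minAreaRect(P)
        if w<h: w,h,a=h,w,a+90
        out.append((round(cx,1),round(cy,1),round(w,1),round(h,1),round((a+90)%180-90,1),c.mean(0)[0].round(1).tolist()))
    return out   # long axis angle (deg from world x)
def top(n="top",k=1):
    return np.mean([read_camera(n).astype(float) for _ in range(k)],0).astype(np.uint8)
E
python3 - <<'E'
from h import *
im=cv2.imread("pics/top0.png")
hsv=cv2.cvtColor(im,cv2.COLOR_BGR2HSV)
for p in [(255,200),(276,203),(313,204),(308,194),(362,202),(353,195),(357,250),(245,265),(275,271),(300,273),(320,274),(290,240)]:
    print(p,hsv[p[1],p[0]],im[p[1],p[0]])
cv2.imwrite("pics/c0.png",cv2.resize(im[160:310,230:420],None,fx=4,fy=4,interpolation=cv2.INTER_CUBIC))
E
```

```text
(255, 200) [105   3 150] [150 149 148]
(276, 203) [ 19 136 204] [ 95 165 204]
(313, 204) [138   6 198] [198 193 196]
(308, 194) [ 23 162 245] [ 89 207 245]
(362, 202) [133   9 200] [200 193 196]
(353, 195) [110 147 163] [163 101  69]
(357, 250) [125   7 208] [208 202 203]
(245, 265) [120  11  94] [94 90 90]
(275, 271) [116  10 207] [207 200 199]
(300, 273) [130   8 203] [203 197 199]
(320, 274) [135   8 202] [202 196 199]
(290, 240) [14 61 92] [70 80 92]
```

View pics/c0.png

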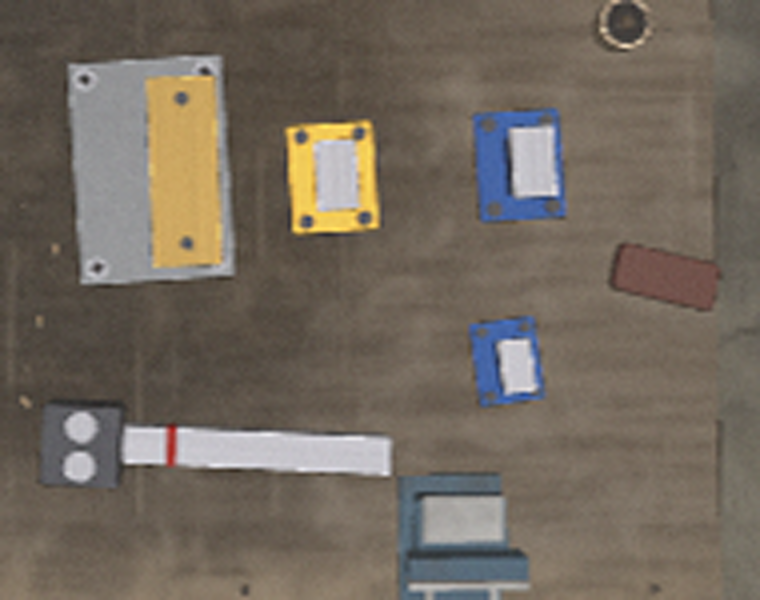

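The crop shows everything cleanly: plate on the slab's right side, the rests and tool unobstructed, and the vise close to the tool's tail.

Run:
```python
from h import *
im=cv2.imread("pics/top0.png")
hsv=cv2.cvtColor(im,cv2.COLOR_BGR2HSV).astype(int)
H,S,V=hsv[...,0],hsv[...,1],hsv[...,2]
roi=np.zeros(H.shape,bool);roi[165:300,235:375]=1
def m(a,b):
    r=np.zeros(H.shape,bool);r[b[1]:b[3],b[0]:b[2]]=1;return a&r
print("plate",rect("top",m((H>14)&(H<23)&(S>95)&(V>150),(262,175,290,232)),25))
slab=m((S<30)&(V>110)|((H>14)&(H<23)&(S>95)&(V>150)),(240,165,295,236))
print("slab",rect("top",slab,20))
print("low top",rect("top",m((S<40)&(V>150),(302,185,330,225)),55))
print("low foot",rect("top",m((S>100)&(V>170),(298,185,330,225)),5))
print("high top",rect("top",m((S<60)&(V>150),(350,180,375,220)),60))
print("high foot",rect("top",m((S>100),(345,180,376,220)),5))
print("shank",rect("top",m((S<40)&(V>150),(260,262,330,282)),24))
print("head",rect("top",m((V<130)&(S<35),(238,258,262,284)),46))
print("red",rect("top",m((S>120)&((H<10)|(H>170)),(266,260,280,282)),24,3))
print("glue,drum,wax px->",ray("top",(167,120),104),ray("top",(387,165),31),ray("top",(396,229),20),"vise",ray("top",(330,280),50))
```

```text
plate [(499.2, -286.5, 109.2, 38.7, 1.7, [275.6, 202.2])]
slab [(500.4, -267.3, 129.0, 90.5, 3.3, [267.5, 202.0])]
low top [(495.1, -372.7, 38.3, 22.3, 3.0, [313.7, 203.4])]
low foot [(495.3, -373.3, 63.3, 50.7, 3.2, [312.8, 204.1])]
high top [(501.3, -483.1, 39.0, 24.6, 3.7, [363.0, 200.0])]
high foot [(501.5, -482.8, 62.7, 49.3, 3.1, [360.3, 201.2])]
shank [(336.8, -342.5, 123.1, 21.3, 87.1, [300.5, 272.5]), (340.8, -261.9, 20.8, 18.4, 89.6, [265.5, 271.0])]
head [(345.7, -229.0, 49.6, 47.6, -0.4, [250.2, 270.4])]
red [(340.7, -278.0, 23.0, 2.3, -0.4, [272.4, 270.8])]
glue,drum,wax px-> [676.86877001 -54.82995512] [ 582.55718359 -543.52696641] [ 435.14417665 -564.40482632] vise [ 322.51683355 -408.0971626 ]
```

Request:
{"name": "play_rows", "arguments": {
  "plan": [
    [1,0,-20,-45,0],
    [1,0,-20,-45,0],
    [1,0,-20,-45,0],
    [1,0,-30,-40,0],
    [1,0,-30,-40,0],
    [1,0,-30,-40,0],
    [1,0,-30,-40,0],
    [1,0,-40,-20,0],
    [1,0,-25,0,0],
    [1,0,0,0,0]
  ]
}}

```text
time: 1.1
tcp_pos: [119.9, 353.8, 491.6]
tcp_rot: [0.163, 0.987, -0.004, -0.0]
ft_force: [0.2, -0.4, 0.8]
grip_width: 0.996
```

Request:
{"name": "play_rows", "arguments": {
  "plan": [
    [1,-42,-2,0,6.4],
    [1,-42,-2,0,6.4],
    [1,-42,-2,0,6.4],
    [1,-42,-2,0,6.4],
    [1,-42,-2,0,6.4],
    [1,-42,-2,0,6.4],
    [1,-42,-2,0,6.4],
    [1,-42,-2,0,6.4],
    [1,-42,-2,0,6.4],
    [1,-42,-2,0,6.4]
  ]
}}

```text
time: 2.1
tcp_pos: [379.0, 37.4, 489.3]
tcp_rot: [0.673, 0.74, -0.008, 0.003]
ft_force: [0.7, 0.5, 0.1]
grip_width: 0.997
```

Request:
{"name": "play_rows", "arguments": {
  "plan": [
    [1,-42,-2,0,6.4],
    [1,-42,-2,0,6.4],
    [1,-42,-2,0,6.4],
    [1,-42,-2,0,6.4],
    [1,-42,-2,0,6.4],
    [1,-42,-2,0,6.4],
    [1,-42,0,0,6.4],
    [1,0,0,0,0]
  ]
}}

```text
time: 2.9
tcp_pos: [290.9, -252.4, 492.9]
tcp_rot: [0.914, 0.406, -0.01, 0.007]
ft_force: [0.3, 0.4, 0.4]
grip_width: 0.995
```

```bash
cat >> h.py <<'E'
def yaw(s):
    q=s["tcp_rot"];return np.degrees(2*np.arctan2(q[1],q[0]))
def plan(X,Y,Z,W,n):
    "n equal world steps from the present pose to X,Y,Z (mm), tool-x heading W (deg)"
    s=telemetry.read_state();p=s["tcp_pos"];y=yaw(s);d=(np.array([X,Y,Z])-p)/n;dw=((W-y+180)%360-180)/n
    print("at",p.round(1),"yaw",round(y,2),"grip",round(s["grip_width"],3),"F",s["ft_force"].round(1),"q",s["qpos"].round(2),"tilt",(s["tcp_rot"][2:]*2).round(3))
    for i in range(n):
        a=np.radians(y+dw*i);c,s_=np.cos(a),np.sin(a)
        print([round(float(v),1) for v in (d[0]*c+d[1]*s_, d[0]*s_-d[1]*c, -d[2], -dw)],end=" ")
    print()
E
python3 -c "
from h import *
plan(499.2,-286.5,150,3,9)"
```

```text
at [ 290.9 -252.4  492.9] yaw 47.9 grip 0.995 F [0.3 0.4 0.4] q [-0.49 -0.33  0.77  1.59  0.26  1.79 -0.42] tilt [-0.02   0.014]
[12.7, 19.7, 38.1, 5.0] [14.4, 18.5, 38.1, 5.0] [15.9, 17.2, 38.1, 5.0] [17.4, 15.8, 38.1, 5.0] [18.7, 14.2, 38.1, 5.0] [19.8, 12.5, 38.1, 5.0] [20.8, 10.7, 38.1, 5.0] [21.7, 8.9, 38.1, 5.0] [22.4, 7.0, 38.1, 5.0]
```

Request:
{"name": "play_rows", "arguments": {
  "plan": [
    [0.75,12.7,19.7,38,5],
    [0.75,14.4,18.5,38,5],
    [0.75,16,17,38,5],
    [0.75,17.4,15.8,38,5],
    [0.75,18.7,14,38,5],
    [0.75,20,12.5,38,5],
    [0.75,21,10.7,38,5],
    [0.75,21.7,9,38,5],
    [0.75,22.4,7,38,5],
    [0.75,0,0,0,0]
  ]
}}

```text
time: 3.9
tcp_pos: [504.8, -299.9, 131.6]
tcp_rot: [1.0, 0.01, -0.008, 0.014]
ft_force: [-0.7, 1.9, -0.6]
grip_width: 0.753
```

```bash
python3 -c "
from h import *
plan(499.2,-286.5,40,2.5,6)"
```

```text
at [ 504.8 -299.9  131.6] yaw 1.16 grip 0.753 F [-0.7  1.9 -0.6] q [-0.23  0.56  0.95  1.77 -0.48  1.07 -0.66] tilt [-0.015  0.027]
[-0.9, -2.3, 15.3, -0.2] [-0.9, -2.3, 15.3, -0.2] [-0.9, -2.3, 15.3, -0.2] [-0.9, -2.3, 15.3, -0.2] [-0.9, -2.3, 15.3, -0.2] [-0.8, -2.3, 15.3, -0.2]
```

Request:
{"name": "play_rows", "arguments": {
  "plan": [
    [0.75,-1.2,-2.8,18,-0.3],
    [0.75,-1.2,-2.8,18,-0.3],
    [0.75,-1.2,-2.8,18,-0.3],
    [0.75,-1,-2.5,18,-0.3],
    [0.75,-1,-2.5,18,-0.3],
    [0.75,0,0,0,0],
    [0.75,0,0,0,0]
  ]
}}

```text
time: 4.6
tcp_pos: [496.5, -290.6, 41.6]
tcp_rot: [0.999, 0.029, -0.009, 0.016]
ft_force: [0.3, -0.3, 0.5]
grip_width: 0.748
```

```bash
python3 -c "
from h import *
plan(499.2,-286.5,23,2.5,3)"
```

```text
at [ 496.5 -290.6   41.6] yaw 3.29 grip 0.748 F [ 0.3 -0.3  0.5] q [-0.18  0.65  0.85  1.87 -0.57  0.9  -0.57] tilt [-0.018  0.032]
[1.0, -1.3, 6.2, 0.3] [1.0, -1.3, 6.2, 0.3] [1.0, -1.3, 6.2, 0.3]
```

Request:
{"name": "play_rows", "arguments": {
  "plan": [
    [0.75,0,-2,6,0.3],
    [0.75,0,-2,6,0.2],
    [0.75,0,-1,5,0],
    [0.75,0,0,2,0],
    [0.75,0,0,0,0]
  ]
}}

```text
time: 5.1
tcp_pos: [497.3, -286.5, 23.8]
tcp_rot: [1.0, 0.025, -0.008, 0.017]
ft_force: [0.3, -0.2, -0.4]
grip_width: 0.751
```

```bash
python3 -c "
from h import *
plan(496.5,-286.5,22.5,2.5,1)
im=top('side');cv2.imwrite('pics/s1.png',cv2.resize(im[180:280,200:340],None,fx=5,fy=5,interpolation=cv2.INTER_CUBIC))"
```

```text
at [ 497.3 -286.5   23.8] yaw 2.82 grip 0.751 F [ 0.3 -0.2 -0.4] q [-0.17  0.67  0.83  1.88 -0.6   0.86 -0.57] tilt [-0.015  0.033]
[-0.8, -0.0, 1.3, 0.3]
```

View pics/s1.png

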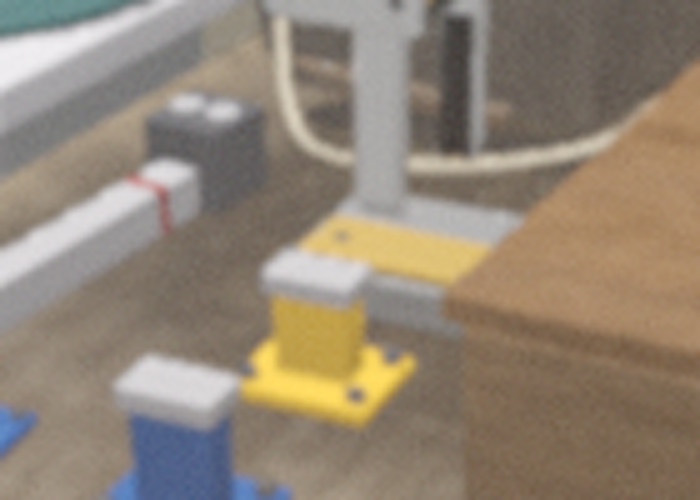

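```bash
python3 -c "
from h import *
c=calibration('side');print(-c['R'].T@c['t'])
for P in [(497,-321,24),(497,-251,24),(499,-286,25),(444,-270,25),(444,-306,25),(554,-306,25),(435,-226,20),(435,-316,20),(460,-286,25)]:
  print(P,((proj('side',P)-[200,180])*5).round())
im=top('top');cv2.imwrite('pics/t1.png',cv2.resize(im[150:290,220:400],None,fx=4,fy=4,interpolation=cv2.INTER_CUBIC))"
```

```text
[ 875.57872914 -992.2509641   414.76605648]
(497, -321, 24) [378. 282.]
(497, -251, 24) [450. 221.]
(499, -286, 25) [419. 250.]
(444, -270, 25) [331. 213.]
(444, -306, 25) [292. 243.]
(554, -306, 25) [511. 293.]
(435, -226, 20) [361. 185.]
(435, -316, 20) [264. 258.]
(460, -286, 25) [344. 233.]
```

View pics/t1.png

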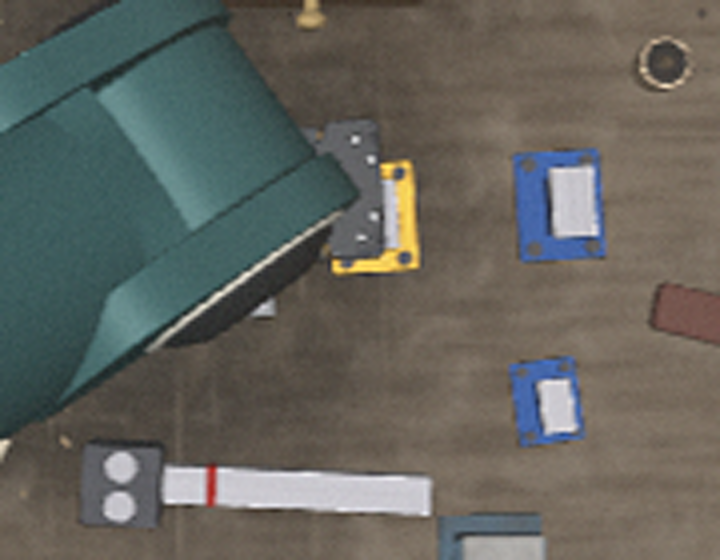

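Request:
{"name": "play_rows", "arguments": {
  "plan": [
    [0.75,0,0,0.8,0],
    [0.75,0,0,0.8,0],
    [0.75,0,0,0,0]
  ]
}}

```text
time: 5.5
tcp_pos: [497.5, -286.9, 22.6]
tcp_rot: [1.0, 0.024, -0.007, 0.017]
ft_force: [0.3, -0.1, 0.3]
grip_width: 0.748
```

```bash
python3 -c "
from h import *
plan(496.5,-286.5,22.5,2.5,1)
im=top('side');cv2.imwrite('pics/s2.png',cv2.resize(im[190:250,230:310],None,fx=10,fy=10,interpolation=cv2.INTER_CUBIC))"
```

```text
at [ 497.5 -286.9   22.6] yaw 2.81 grip 0.748 F [ 0.3 -0.1  0.3] q [-0.17  0.67  0.83  1.88 -0.6   0.86 -0.56] tilt [-0.014  0.034]
[-1.0, -0.4, 0.1, 0.3]
```

View pics/s2.png

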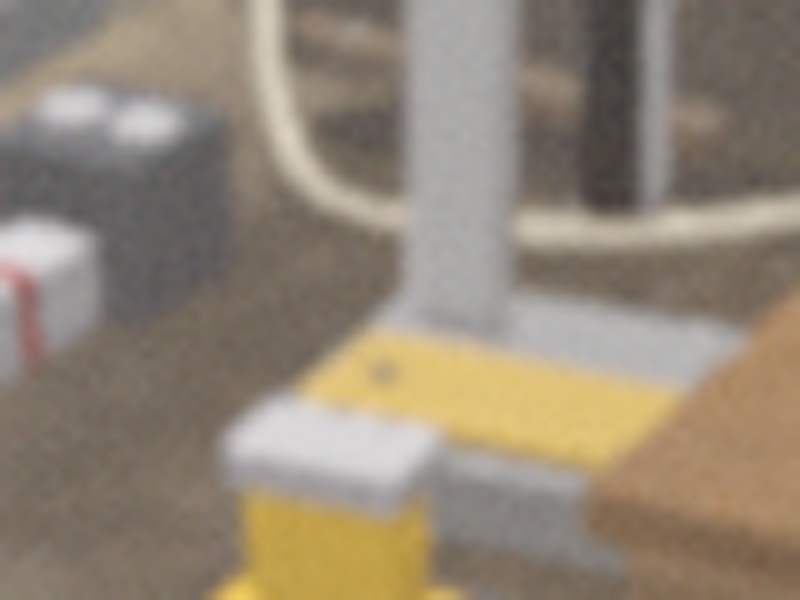

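```bash
python3 -c "
from h import *
c=calibration('side');o=-c['R'].T@c['t']
for uv,y in [((275.5,223.5),-322),((292.5,210.5),-252)]:
  d=c['R'].T@np.linalg.inv(c['mtx'])@np.array([*uv,1.])
  for yy in (y,y+30,y+60): print(uv,yy,(o+d*(yy-o[1])/d[1]).round(1))
s=telemetry.read_state()
print(s)
for P in [(497,-375,121),(460,-375,121),(535,-375,121),(497,-375,160)]: print(((proj('top',P)-[220,150])*4).round())
"
```

```text
(275.5, 223.5) -322 [ 498.1 -322.    55.9]
(275.5, 223.5) -292 [ 481.2 -292.    39.8]
(275.5, 223.5) -262 [ 464.3 -262.    23.7]
(292.5, 210.5) -252 [ 503.9 -252.    60.5]
(292.5, 210.5) -222 [ 488.9 -222.    46.1]
(292.5, 210.5) -192 [ 473.8 -192.    31.7]
{'time': 5.55, 'qpos': array([-0.171258  ,  0.67022421,  0.83252905,  1.88283083, -0.59988014,
        0.85784111, -0.56427956]), 'dq': array([-0.00143654, -0.0003107 , -0.00151827, -0.00031635,  0.0002509 ,
        0.00138047, -0.00155544]), 'joint_torque': array([-2.37161393e-02, -7.84560871e+01,  2.16964746e+01, -2.93801540e+01,
        4.78512165e-02, -1.24564720e-01,  8.02746217e-03]), 'tcp_pos': array([ 497.57650154, -286.91080934,   22.68735694]), 'tcp_rot': array([ 0.999532  ,  0.02450738, -0.00715466,  0.01685142]), 'ft_force': array([0.0745543 , 0.694094  , 0.45942747]), 'wrist_torque': array([ 0.02120742,  0.14216076, -0.01224267]), 'grip_width': 0.7511210978369645}
[385. 206.]
[386. 276.]
[384. 134.]
[390. 203.]
```

Request:
{"name": "play_rows", "arguments": {
  "plan": [
    [0.75,0,0,1,0],
    [0.75,0,0,1,0],
    [0.75,0,0,1,0],
    [0.75,0,0,0,0]
  ]
}}

```text
time: 5.95
tcp_pos: [497.6, -287.0, 19.5]
tcp_rot: [1.0, 0.025, -0.007, 0.017]
ft_force: [-0.2, -0.0, 0.6]
grip_width: 0.749
```

Request:
{"name": "play_rows", "arguments": {
  "plan": [
    [0.75,0,0,1.5,0],
    [0.75,0,0,1.5,0],
    [0.75,0,0,1.5,0],
    [0.75,0,0,0,0]
  ]
}}

```text
time: 6.35
tcp_pos: [497.4, -287.2, 14.5]
tcp_rot: [1.0, 0.024, -0.007, 0.017]
ft_force: [0.6, -0.1, 0.5]
grip_width: 0.753
```

The images and the lack of contact force both say the real fingertips are about 34 mm above the reported TCP. I'll keep going down slowly and feel for the slab.

Request:
{"name": "play_rows", "arguments": {
  "plan": [
    [0.75,0,-0.3,3,0],
    [0.75,0,0,3,0],
    [0.75,0,0,3,0],
    [0.75,0,0,3,0],
    [0.75,0,0,3,0],
    [0.75,0,0,2,0],
    [0.75,0,0,0,0]
  ]
}}

```text
time: 7.05
tcp_pos: [497.0, -287.4, -4.3]
tcp_rot: [1.0, 0.025, -0.007, 0.017]
ft_force: [0.1, -0.4, -0.3]
grip_width: 0.753
```

```bash
python3 -c "
from h import *
plan(496.5,-286.5,-9,2.5,1)
im=top('side');cv2.imwrite('pics/s3.png',cv2.resize(im[190:250,230:310],None,fx=8,fy=8,interpolation=cv2.INTER_CUBIC))"
```

```text
at [ 497.  -287.4   -4.3] yaw 2.81 grip 0.753 F [ 0.1 -0.4 -0.3] q [-0.14  0.71  0.8   1.89 -0.64  0.81 -0.54] tilt [-0.015  0.034]
[-0.5, -0.9, 4.7, 0.3]
```

View pics/s3.png

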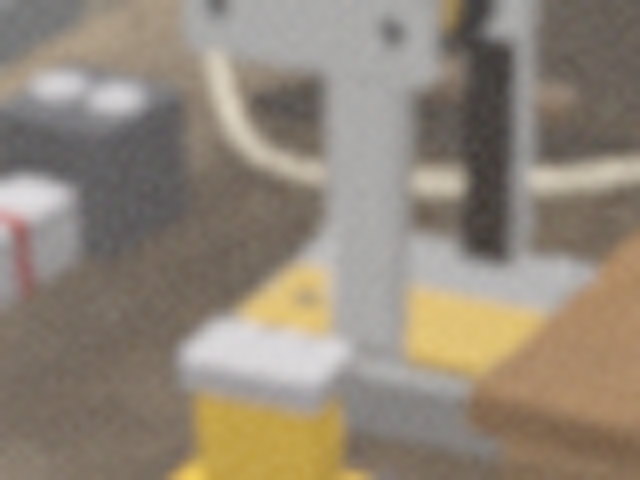

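Request:
{"name": "play_rows", "arguments": {
  "plan": [
    [0.75,0,-0.5,1.5,0],
    [0.75,0,-0.3,1.2,0],
    [0.75,0,0,1.2,0],
    [0.75,0,0,1,0],
    [0.75,0,0,0,0]
  ]
}}

```text
time: 7.6
tcp_pos: [497.1, -286.8, -9.3]
tcp_rot: [1.0, 0.025, -0.007, 0.017]
ft_force: [0.2, -0.5, 0.2]
grip_width: 0.748
```

Request:
{"name": "play_rows", "arguments": {
  "plan": [
    [0.75,0,0,0.8,0],
    [0.75,0,0,0.8,0],
    [0.75,0,0,0,0]
  ]
}}

```text
time: 7.9
tcp_pos: [497.2, -286.9, -10.9]
tcp_rot: [1.0, 0.025, -0.007, 0.017]
ft_force: [1.0, 0.3, -0.0]
grip_width: 0.753
```

Request:
{"name": "play_rows", "arguments": {
  "plan": [
    [0.75,0,0,0.8,0],
    [0.75,0,0,0,0]
  ]
}}

```text
time: 8.1
tcp_pos: [497.2, -287.0, -11.8]
tcp_rot: [1.0, 0.024, -0.007, 0.017]
ft_force: [-1.4, 0.8, 0.2]
grip_width: 0.746
```

Request:
{"name": "play_rows", "arguments": {
  "plan": [
    [0.75,0,0,0.8,0],
    [0.75,0,0,0,0]
  ]
}}

```text
time: 8.3
tcp_pos: [497.3, -287.0, -12.0]
tcp_rot: [1.0, 0.025, -0.007, 0.017]
ft_force: [-1.4, 0.2, 4.0]
grip_width: 0.752
```

Request:
{"name": "play_rows", "arguments": {
  "plan": [
    [0.75,0,0,0.8,0],
    [0.75,0,0,0,0]
  ]
}}

```text
time: 8.5
tcp_pos: [497.3, -286.9, -12.0]
tcp_rot: [1.0, 0.024, -0.007, 0.016]
ft_force: [-1.4, 0.9, 2.5]
grip_width: 0.751
```

Contact with the slab comes at a reported z of -12.0, so the true tip is about 33 mm above the reported TCP. Now a light pinch.

Request:
{"name": "play_rows", "arguments": {
  "plan": [
    [0.75,0,0,-0.7,0],
    [0.3,0,0,0,0],
    [0.3,0,0,0,0],
    [0.3,0,0,0,0],
    [0.3,0,0,0,0],
    [0.3,0,0,0,0]
  ],
  "squeeze": 8
}}

```text
time: 9.1
tcp_pos: [497.4, -287.1, -11.4]
tcp_rot: [1.0, 0.024, -0.007, 0.016]
ft_force: [-0.7, -0.2, 1.3]
grip_width: 0.421
```

Request:
{"name": "play_rows", "arguments": {
  "plan": [
    [0.3,-3,0,0,0],
    [0.3,-4,0,0,0],
    [0.3,-5,0,0,0],
    [0.3,-5,0,0,0],
    [0.3,-5,0,0,0],
    [0.3,-5,0,0,0],
    [0.3,-5,0,0,0],
    [0.3,-5,0,0,0],
    [0.3,-3,0,0,0],
    [0.3,0,0,0,0]
  ]
}}

```text
time: 10.1
tcp_pos: [452.8, -289.0, -10.9]
tcp_rot: [1.0, 0.024, -0.007, 0.016]
ft_force: [0.3, -0.4, -1.0]
grip_width: 0.425
```

Request:
{"name": "play_rows", "arguments": {
  "plan": [
    [0.6,0,0,0,0],
    [0.6,0,0,0,0],
    [0.6,0,0,0,0],
    [0.6,0,0,-8,0],
    [0.6,0,0,-20,0],
    [0.6,0,0,-30,0],
    [0.6,-20,0,-30,0],
    [0.6,-45,0,-20,0],
    [0.6,-45,0,-10,0],
    [0.6,0,0,0,0]
  ]
}}

```text
time: 11.1
tcp_pos: [341.9, -291.2, 114.7]
tcp_rot: [1.0, 0.024, -0.007, 0.016]
ft_force: [1.1, -0.3, -0.4]
grip_width: 0.602
```

```bash
python3 -c "
from h import *
plan(420,-290,40,3.2,1)
im=top('side');cv2.imwrite('pics/s4.png',im)
hsv=cv2.cvtColor(im,cv2.COLOR_BGR2HSV).astype(int);H,S,V=[hsv[...,i] for i in range(3)]
m=(H>14)&(H<23)&(S>80)&(V>120);m[:195]=0;m[245:]=0;m[:,:235]=0;m[:,320:]=0
print(rect('side',m,25))
im=top('top');cv2.imwrite('pics/t4.png',im)
hsv=cv2.cvtColor(im,cv2.COLOR_BGR2HSV).astype(int);H,S,V=[hsv[...,i] for i in range(3)]
m=(H>14)&(H<23)&(S>95)&(V>150);m[:170]=0;m[260:]=0;m[:,:250]=0;m[:,295:]=0
print(rect('top',m,25))
v=np.hstack([cv2.resize(cv2.imread('pics/s4.png')[190:265,225:315],None,fx=4,fy=4),cv2.resize(im[160:235,235:335],None,fx=4,fy=4)])
cv2.imwrite('pics/v4.png',v)"
```

```text
at [ 341.9 -291.2  114.7] yaw 2.79 grip 0.602 F [ 1.1 -0.3 -0.4] q [-0.34  0.31  1.11  2.12 -0.32  0.89 -0.57] tilt [-0.014  0.032]
[78.1, 2.6, 74.7, -0.4] 
[(486.2, -354.8, 41.6, 22.9, 26.5, [263.0, 242.3]), (455.0, -290.7, 114.9, 56.0, 1.4, [266.5, 226.9]), (533.8, -245.9, 178.3, 62.3, -66.9, [307.8, 232.4])]
[(454.7, -287.3, 109.0, 39.9, 1.2, [276.0, 221.7])]
```

View pics/v4.png

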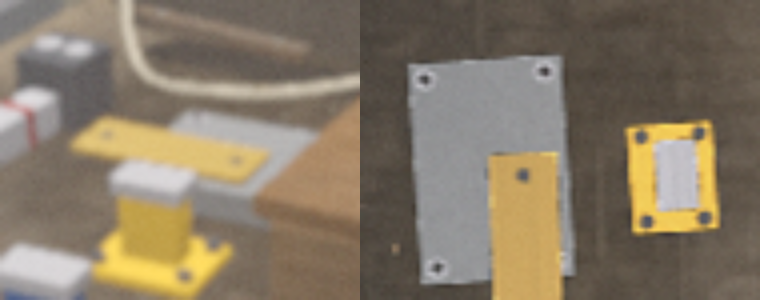

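```bash
python3 -c "
from h import *
plan(414.3,-289.7,10,2,6)"
```

```text
at [ 345.8 -290.8  114.3] yaw 3.01 grip 0.599 F [ 0.4  0.3 -0.7] q [-0.34  0.32  1.11  2.12 -0.32  0.89 -0.57] tilt [-0.014  0.033]
[11.4, 0.4, 17.4, 0.2] [11.4, 0.4, 17.4, 0.2] [11.4, 0.4, 17.4, 0.2] [11.4, 0.3, 17.4, 0.2] [11.4, 0.3, 17.4, 0.2] [11.4, 0.3, 17.4, 0.2]
```

Request:
{"name": "play_rows", "arguments": {
  "plan": [
    [0.6,13,0.4,17,0.2],
    [0.6,13,0.4,17,0.2],
    [0.6,12,0.4,17,0.2],
    [0.6,12,0.4,17,0.2],
    [0.6,10,0.3,17,0.2],
    [0.6,9,0.3,16,0.2],
    [0.6,0,0,0,0],
    [0.6,0,0,0,0]
  ]
}}

```text
time: 12.0
tcp_pos: [422.3, -291.8, 5.8]
tcp_rot: [1.0, 0.019, -0.008, 0.016]
ft_force: [-0.1, -0.0, -0.2]
grip_width: 0.602
```

```bash
python3 -c "
from h import *
plan(414.3,-289.7,-22,2,5)"
```

```text
at [ 422.3 -291.8    5.8] yaw 2.18 grip 0.602 F [-0.1 -0.  -0.2] q [-0.14  0.61  0.84  2.04 -0.61  0.76 -0.47] tilt [-0.016  0.032]
[-1.6, -0.5, 5.6, 0.0] [-1.6, -0.5, 5.6, 0.0] [-1.6, -0.5, 5.6, 0.0] [-1.6, -0.5, 5.6, 0.0] [-1.6, -0.5, 5.6, 0.0]
```

Request:
{"name": "play_rows", "arguments": {
  "plan": [
    [0.6,-4,-1.2,1,0],
    [0.6,-4,-1,2,0],
    [0.6,0,0,5,0],
    [0.6,0,0,6,0],
    [0.6,0,0,6,0],
    [0.6,0,0,6,0],
    [0.6,0,0,0,0]
  ]
}}

```text
time: 12.7
tcp_pos: [413.4, -290.7, -20.3]
tcp_rot: [1.0, 0.019, -0.007, 0.016]
ft_force: [0.2, -0.5, 0.1]
grip_width: 0.598
```

Good. Close firmly (two passes), then lift.

Request:
{"name": "play_rows", "arguments": {
  "plan": [
    [0.6,0,-0.7,1,0],
    [0.3,0,0,0,0],
    [0.3,0,0,0,0],
    [0.3,0,0,0,0],
    [0.3,0,0,0,0],
    [0.3,0,0,0,0]
  ],
  "squeeze": 40
}}

```text
time: 13.3
tcp_pos: [413.4, -290.1, -21.3]
tcp_rot: [1.0, 0.019, -0.007, 0.016]
ft_force: [0.3, -0.7, -1.0]
grip_width: 0.414
```

Request:
{"name": "play_rows", "arguments": {
  "plan": [
    [0.3,0,0,-3,0],
    [0.3,0,0,-8,0],
    [0.3,0,0,-14,0],
    [0.3,0,0,-16,0],
    [0.3,0,0,-16,0],
    [0.3,0,0,-12,0],
    [0.3,0,0,-6,0],
    [0.3,0,0,0,0]
  ]
}}

```text
time: 14.1
tcp_pos: [414.6, -287.7, 61.2]
tcp_rot: [1.0, 0.019, -0.006, 0.016]
ft_force: [-0.0, -0.1, -1.5]
grip_width: 0.414
```

```bash
python3 -c "
from h import *
plan(453.9,-376.5,45,3.2,9)"
```

```text
at [ 414.6 -287.7   61.2] yaw 2.14 grip 0.414 F [-0.  -0.1 -1.5] q [-0.23  0.51  0.94  2.04 -0.51  0.84 -0.53] tilt [-0.012  0.032]
[4.0, 10.0, 1.8, -0.1] [4.0, 10.0, 1.8, -0.1] [4.0, 10.0, 1.8, -0.1] [3.9, 10.0, 1.8, -0.1] [3.9, 10.1, 1.8, -0.1] [3.9, 10.1, 1.8, -0.1] [3.9, 10.1, 1.8, -0.1] [3.9, 10.1, 1.8, -0.1] [3.8, 10.1, 1.8, -0.1]
```

Request:
{"name": "play_rows", "arguments": {
  "plan": [
    [0.3,2,5,0,0],
    [0.3,4,10,1,-0.1],
    [0.3,5,12,2,-0.1],
    [0.3,5,12,2,-0.2],
    [0.3,5,12,3,-0.2],
    [0.3,5,12,2,-0.1],
    [0.3,4,10,2,-0.1],
    [0.3,3,8,1,-0.1],
    [0.3,2,5,0,-0.1],
    [0.3,0,0,0,0]
  ]
}}

```text
time: 15.1
tcp_pos: [453.9, -380.2, 44.9]
tcp_rot: [0.999, 0.028, -0.009, 0.015]
ft_force: [0.1, 1.0, -1.4]
grip_width: 0.42
```

```bash
python3 -c "
from h import *
plan(453.9,-376.5,25,3.2,5)
im=top('top');cv2.imwrite('pics/t5.png',im)
hsv=cv2.cvtColor(im,cv2.COLOR_BGR2HSV).astype(int);H,S,V=[hsv[...,i] for i in range(3)]
m=(H>14)&(H<22)&(S>95)&(V>130);m[:150]=0;m[260:]=0;m[:,:280]=0;m[:,345:]=0
print(rect('top',m,90))
c=cv2.resize(im[160:260,260:400],None,fx=4,fy=4);s=read_camera('side');c2=cv2.resize(s[170:270,190:290],None,fx=4,fy=4)
cv2.imwrite('pics/v5.png',cv2.resize(np.hstack([c,c2]),(800,333)))"
```

```text
at [ 453.9 -380.2   44.9] yaw 3.16 grip 0.42 F [ 0.1  1.  -1.4] q [ 0.01  0.66  0.85  1.83 -0.58  0.91 -0.41] tilt [-0.018  0.03 ]
[0.0, -0.7, 4.0, -0.0] [0.0, -0.7, 4.0, -0.0] [0.0, -0.7, 4.0, -0.0] [0.0, -0.7, 4.0, -0.0] [0.0, -0.7, 4.0, -0.0] 
[]
```

View pics/v5.png

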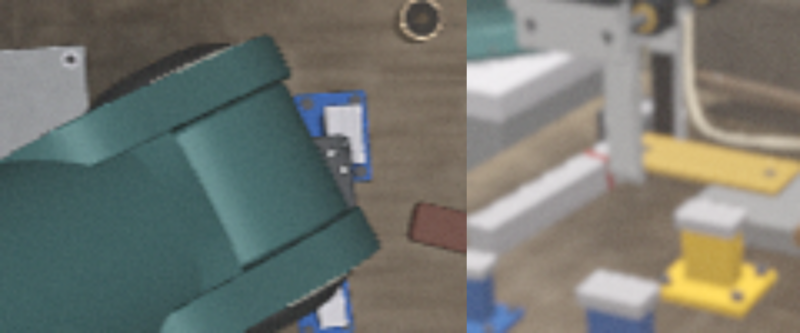

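The plate is held level at (715,160), above the yellow rest; the top view is hidden by the arm. Lowering.

Request:
{"name": "play_rows", "arguments": {
  "plan": [
    [0.3,0,-1.5,4,0],
    [0.3,0.2,-1.5,5,0],
    [0.3,0.2,-1,6,0],
    [0.3,0.2,-0.5,6,0],
    [0.3,0.1,0,4,0],
    [0.3,0,0,0,0],
    [0.3,0,0,0,0]
  ]
}}

```text
time: 15.9
tcp_pos: [454.0, -373.1, 17.3]
tcp_rot: [0.999, 0.029, -0.009, 0.014]
ft_force: [0.1, -0.4, -0.3]
grip_width: 0.415
```

```bash
python3 -c "
from h import *
plan(453.9,-376.5,14,3.2,3)"
```

```text
at [ 454.  -373.1   17.3] yaw 3.29 grip 0.415 F [ 0.1 -0.4 -0.3] q [ 0.02  0.69  0.82  1.85 -0.61  0.87 -0.39] tilt [-0.018  0.028]
[-0.1, 1.1, 1.1, 0.0] [-0.1, 1.1, 1.1, 0.0] [-0.1, 1.1, 1.1, 0.0]
```

Request:
{"name": "play_rows", "arguments": {
  "plan": [
    [0.3,0,1.5,0,0],
    [0.3,0,1.2,0,0],
    [0.3,0,0,0,0],
    [0.3,0,0,1.2,0],
    [0.3,0,0,1,0],
    [0.3,0,0,0.6,0],
    [0.3,0,0,0,0]
  ]
}}

```text
time: 16.6
tcp_pos: [454.4, -376.6, 15.0]
tcp_rot: [0.999, 0.029, -0.009, 0.014]
ft_force: [0.3, 0.9, -1.4]
grip_width: 0.418
```

Request:
{"name": "play_rows", "arguments": {
  "plan": [
    [0.3,0,0,0.7,0],
    [0.3,0,0,0.5,0],
    [0.3,0,0,0,0]
  ]
}}

```text
time: 16.9
tcp_pos: [454.4, -376.6, 13.7]
tcp_rot: [0.999, 0.029, -0.009, 0.014]
ft_force: [-0.6, -0.3, -0.3]
grip_width: 0.412
```

Request:
{"name": "play_rows", "arguments": {
  "plan": [
    [0.3,0,0,0.6,0],
    [0.3,0,0,0,0]
  ]
}}

```text
time: 17.1
tcp_pos: [454.3, -376.7, 13.3]
tcp_rot: [0.999, 0.029, -0.008, 0.014]
ft_force: [-1.1, 2.2, 3.4]
grip_width: 0.416
```

Contact (Fz 3.4 N against about -1). Release, back off up and toward the robot, then look.

Request:
{"name": "play_rows", "arguments": {
  "plan": [
    [0.55,0,0,0,0],
    [0.55,0,0,0,0],
    [0.55,0,0,0,0],
    [0.55,0,0,0,0],
    [0.55,0,0,-5,0],
    [0.55,0,0,-15,0],
    [0.6,0,0,-30,0],
    [0.7,-20,0,-35,0],
    [0.7,-40,0,-25,0],
    [0.7,-45,0,-15,0]
  ]
}}

```text
time: 18.1
tcp_pos: [352.1, -378.6, 146.5]
tcp_rot: [0.999, 0.031, -0.01, 0.015]
ft_force: [-1.2, -0.1, 0.9]
grip_width: 0.698
```

Request:
{"name": "play_rows", "arguments": {
  "plan": [
    [0.7,-20,-10,0,0],
    [0.7,0,0,0,0]
  ]
}}

```text
time: 18.3
tcp_pos: [326.6, -371.1, 150.4]
tcp_rot: [0.999, 0.028, -0.007, 0.014]
ft_force: [1.1, -0.0, 0.1]
grip_width: 0.701
```

```bash
python3 -c "
from h import *
plan(340,-277.5,60,93,10)
im=top('top');cv2.imwrite('pics/t6.png',im)
hsv=cv2.cvtColor(im,cv2.COLOR_BGR2HSV).astype(int);H,S,V=[hsv[...,i] for i in range(3)]
m=(H>14)&(H<22)&(S>95)&(V>150);m[:150]=0;m[270:]=0;m[:,:290]=0;m[:,340:]=0
print(rect('top',m,60))
s=read_camera('side')
cv2.imwrite('pics/v6.png',np.hstack([cv2.resize(im[160:290,240:380],None,fx=3,fy=3),cv2.resize(s[190:320,200:300],None,fx=3,fy=3)]))"
```

```text
at [ 326.6 -371.1  150.4] yaw 3.18 grip 0.701 F [ 1.1 -0.   0.1] q [-0.13  0.34  1.08  1.99 -0.33  0.99 -0.41] tilt [-0.014  0.029]
[1.9, -9.3, 9.0, -9.0] [3.3, -8.9, 9.0, -9.0] [4.6, -8.2, 9.0, -9.0] [5.9, -7.4, 9.0, -9.0] [6.9, -6.4, 9.0, -9.0] [7.9, -5.3, 9.0, -9.0] [8.6, -4.0, 9.0, -9.0] [9.1, -2.6, 9.0, -9.0] [9.4, -1.1, 9.0, -9.0] [9.5, 0.4, 9.0, -9.0] 
[(495.6, -370.1, 109.8, 48.1, 4.1, [311.2, 203.8])]
```

View pics/v6.png

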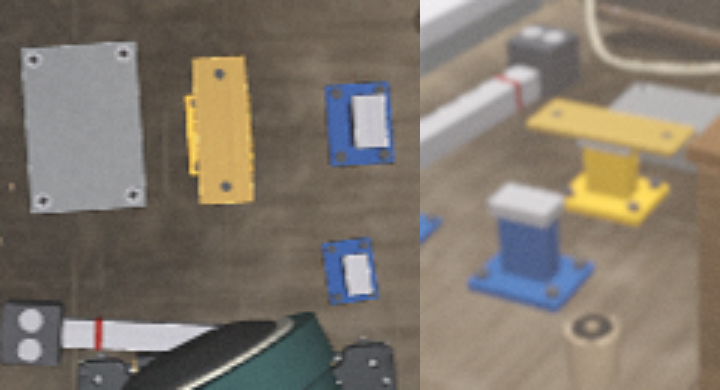

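Plate lies flat, centred across the yellow rest in both views (dots at crop (219,74) and (226,186)). I'll check it numerically, then go to the tool.

Request:
{"name": "play_rows", "arguments": {
  "plan": [
    [0.7,2,-9,2,-8],
    [0.7,3,-9,4,-8],
    [0.7,4,-8,4,-8],
    [0.7,6,-8,4,-8],
    [0.7,7,-7,4,-8],
    [0.7,8,-6,4,-8],
    [0.7,8,-4,4,-8],
    [0.7,9,-3,4,-8],
    [0.7,9,-1,4,-8],
    [0.7,0,0,0,0]
  ]
}}

```text
time: 19.4
tcp_pos: [351.1, -287.8, 113.8]
tcp_rot: [0.774, 0.633, -0.018, 0.009]
ft_force: [-0.2, -0.2, 0.0]
grip_width: 0.701
```

```bash
python3 -c "
from h import *
plan(339.8,-279.3,40,86.9,6)
im=cv2.imread('pics/t6.png')
a=ray('top',(240+219/3,160+74/3),60);b=ray('top',(240+226/3,160+186/3),60);print('dots',a,b,(a+b)/2)
hsv=cv2.cvtColor(im,cv2.COLOR_BGR2HSV).astype(int);H,S,V=[hsv[...,i] for i in range(3)]
print(hsv[200,303],hsv[200,312])
m=(H>14)&(H<22)&(S>95)&(V>150);m[:150]=0;m[270:]=0;m[:,:290]=0;m[:,340:]=0;m[188:222,:306]=0
print(rect('top',m,60))"
```

```text
at [ 351.1 -287.8  113.8] yaw 78.56 grip 0.701 F [-0.2 -0.2  0. ] q [-0.09  0.23  0.77  2.11 -0.15  0.86  0.56] tilt [-0.035  0.018]
[1.0, -2.1, 12.3, -1.4] [1.1, -2.1, 12.3, -1.4] [1.1, -2.1, 12.3, -1.4] [1.2, -2.1, 12.3, -1.4] [1.2, -2.0, 12.3, -1.4] [1.3, -2.0, 12.3, -1.4] 
dots [ 536.78115753 -371.58725549] [ 453.14401843 -375.94927067] [ 494.96258798 -373.76826308]
[ 23 158 249] [ 20 132 207]
[(495.8, -373.8, 109.0, 41.9, 2.4, [314.3, 202.9])]
```

Request:
{"name": "play_rows", "arguments": {
  "plan": [
    [0.7,1,-2,12,-1.4],
    [0.7,1,-2,12,-1.4],
    [0.7,1,-2,12,-1.4],
    [0.7,1,-2,12,-1.4],
    [0.7,1,-2,12,-1.4],
    [0.7,0,0,6,-1],
    [0.7,0,0,0,0],
    [0.7,0,0,0,0]
  ]
}}

```text
time: 20.2
tcp_pos: [345.0, -288.4, 47.3]
tcp_rot: [0.737, 0.676, -0.02, 0.009]
ft_force: [1.0, -0.8, 0.7]
grip_width: 0.696
```

```bash
python3 -c "
from h import *
plan(339.8,-279.5,28,86.9,3)"
```

```text
at [ 345.  -288.4   47.3] yaw 85.06 grip 0.696 F [ 1.  -0.8  0.7] q [ 0.01  0.34  0.68  2.17 -0.26  0.71  0.77] tilt [-0.039  0.018]
[2.8, -2.0, 6.4, -0.6] [2.8, -2.0, 6.4, -0.6] [2.8, -1.9, 6.4, -0.6]
```

Request:
{"name": "play_rows", "arguments": {
  "plan": [
    [0.7,3,-2,6,-0.7],
    [0.7,3,-2,6,-0.7],
    [0.7,3,-1.5,6,-0.7],
    [0.7,0,0,0,0],
    [0.7,0,0,0,0]
  ]
}}

```text
time: 20.7
tcp_pos: [340.3, -279.1, 28.3]
tcp_rot: [0.724, 0.69, -0.019, 0.009]
ft_force: [-0.2, -0.2, -0.0]
grip_width: 0.696
```

```bash
python3 -c "
from h import *
plan(339.8,-279.5,-30,86.9,8)"
```

```text
at [ 340.3 -279.1   28.3] yaw 87.22 grip 0.696 F [-0.2 -0.2 -0. ] q [ 0.02  0.36  0.65  2.2  -0.29  0.65  0.82] tilt [-0.039  0.019]
[-0.0, -0.1, 7.3, 0.0] [-0.0, -0.1, 7.3, 0.0] [-0.0, -0.1, 7.3, 0.0] [-0.0, -0.1, 7.3, 0.0] [-0.0, -0.1, 7.3, 0.0] [-0.0, -0.1, 7.3, 0.0] [-0.0, -0.1, 7.3, 0.0] [-0.0, -0.1, 7.3, 0.0]
```

Request:
{"name": "play_rows", "arguments": {
  "plan": [
    [0.7,0.3,0,7,0],
    [0.7,0.3,0,7,0],
    [0.7,0.3,0,7,0],
    [0.7,0.3,0,7,0],
    [0.7,0.2,0,7,0],
    [0.7,0.2,0,6,0],
    [0.7,0.2,0,5,0],
    [0.7,0,0,4,0],
    [0.7,0,0,0,0],
    [0.7,0,0,0,0]
  ]
}}

```text
time: 21.7
tcp_pos: [339.5, -279.7, -26.5]
tcp_rot: [0.724, 0.689, -0.02, 0.009]
ft_force: [-0.3, 0.2, 0.2]
grip_width: 0.702
```

Request:
{"name": "play_rows", "arguments": {
  "plan": [
    [0.7,0.1,0,1.5,0],
    [0.7,0.1,0,1,0],
    [0.2,0,0,0,0],
    [0.2,0,0,0,0],
    [0.2,0,0,0,0],
    [0.2,0,0,0,0],
    [0.2,0,0,0,0],
    [0.2,0,0,0,0]
  ],
  "squeeze": 55
}}

```text
time: 22.5
tcp_pos: [340.1, -279.7, -28.5]
tcp_rot: [0.724, 0.689, -0.019, 0.01]
ft_force: [0.6, 0.5, 4.8]
grip_width: 0.231
```

```bash
python3 -c "
from h import *
plan(339.8,-279.5,-30,86.9,1)
s=read_camera('side')
cv2.imwrite('pics/v7.png',cv2.resize(s[170:290,170:290],None,fx=5,fy=5,interpolation=cv2.INTER_CUBIC))"
```

```text
at [ 340.1 -279.7  -28.5] yaw 87.19 grip 0.231 F [0.6 0.5 4.8] q [ 0.12  0.48  0.55  2.23 -0.41  0.52  0.92] tilt [-0.038  0.02 ]
[0.2, -0.3, 1.5, 0.3]
```

View pics/v7.png

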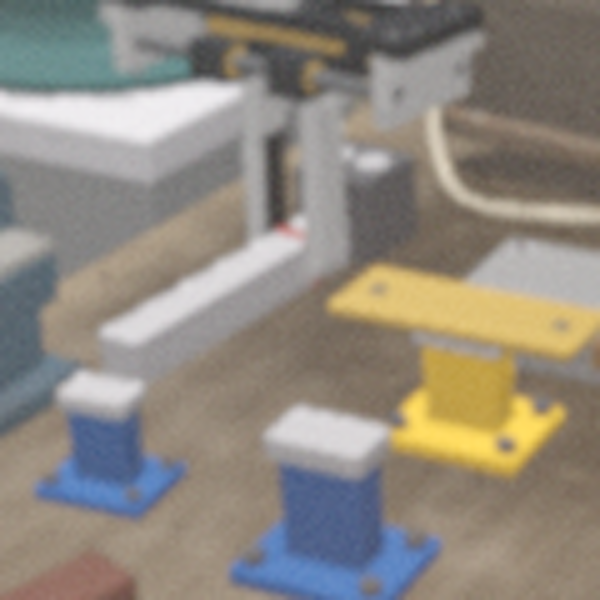

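The jaws hold the tool right at the red band (290,232). Lifting gently.

Request:
{"name": "play_rows", "arguments": {
  "plan": [
    [0.2,0,0,-2,0],
    [0.2,0,0,-4,0],
    [0.2,0,0,-8,0],
    [0.2,-0.3,0,-12,0],
    [0.2,-0.3,0,-14,0],
    [0.2,-0.3,0,-16,0],
    [0.2,-0.3,0,-16,0],
    [0.2,-0.3,0,-14,0],
    [0.2,0,0,-8,0],
    [0.2,0,0,-3,0]
  ]
}}

```text
time: 23.55
tcp_pos: [339.7, -276.3, 76.5]
tcp_rot: [0.725, 0.689, -0.019, 0.009]
ft_force: [-0.9, -0.4, -5.2]
grip_width: 0.227
```

```bash
python3 -c "
from h import *
plan(497.4,-419.8,70,93.2,12)
print(telemetry.read_state()['wrist_torque'])"
```

```text
at [ 339.7 -276.3   76.5] yaw 87.11 grip 0.227 F [-0.9 -0.4 -5.2] q [-0.06  0.26  0.72  2.18 -0.19  0.76  0.73] tilt [-0.038  0.018]
[-11.3, 13.7, 0.5, -0.5] [-11.4, 13.6, 0.5, -0.5] [-11.5, 13.5, 0.5, -0.5] [-11.6, 13.4, 0.5, -0.5] [-11.8, 13.3, 0.5, -0.5] [-11.9, 13.2, 0.5, -0.5] [-12.0, 13.1, 0.5, -0.5] [-12.1, 13.0, 0.5, -0.5] [-12.2, 12.9, 0.5, -0.5] [-12.3, 12.8, 0.5, -0.5] [-12.4, 12.7, 0.5, -0.5] [-12.6, 12.6, 0.5, -0.5] 
[0.00985657 0.05299665 0.02535228]
```

Request:
{"name": "play_rows", "arguments": {
  "plan": [
    [0.2,0,6,0,0],
    [0.2,0,12,0,0],
    [0.2,-3,17,0,-0.5],
    [0.2,-6,18,0,-0.6],
    [0.2,-10,18,0,-0.7],
    [0.2,-13,18,0,-0.7],
    [0.2,-16,17,0,-0.7],
    [0.2,-18,14,0,-0.7],
    [0.2,-18,11,0,-0.6],
    [0.2,-14,8,0,-0.4]
  ]
}}

```text
time: 24.55
tcp_pos: [489.9, -374.9, 68.7]
tcp_rot: [0.691, 0.723, -0.019, 0.002]
ft_force: [0.5, -0.0, -6.1]
grip_width: 0.233
```

Request:
{"name": "play_rows", "arguments": {
  "plan": [
    [0.2,-10,5,0,-0.2],
    [0.2,-5,2,0,0],
    [0.2,0,0,0,0],
    [0.2,0,0,0,0]
  ]
}}

```text
time: 24.95
tcp_pos: [499.4, -390.1, 63.6]
tcp_rot: [0.689, 0.724, -0.02, -0.0]
ft_force: [0.1, 0.8, -5.3]
grip_width: 0.231
```

```bash
python3 -c "
from h import *
plan(497.4,-419.8,70,93.2,4)
print(telemetry.read_state()['wrist_torque'])"
```

```text
at [ 499.4 -390.1   63.6] yaw 92.85 grip 0.231 F [ 0.1  0.8 -5.3] q [ 0.17  0.62  0.59  1.69 -0.36  0.95  0.93] tilt [-0.039 -0.001]
[-7.4, -0.9, -1.6, -0.1] [-7.4, -0.9, -1.6, -0.1] [-7.4, -0.9, -1.6, -0.1] [-7.4, -0.9, -1.6, -0.1] 
[-0.01178595 -0.03957112 -0.0112426 ]
```

Request:
{"name": "play_rows", "arguments": {
  "plan": [
    [0.2,-5,-0.3,0,0],
    [0.2,-7,-0.5,0,-0.1],
    [0.2,-7,-0.5,0,-0.1],
    [0.2,-6,-0.5,0,-0.1],
    [0.2,-3,0,0,0],
    [0.2,0,0,0,0],
    [0.2,0,0,0,0]
  ]
}}

```text
time: 25.65
tcp_pos: [498.7, -419.6, 64.6]
tcp_rot: [0.687, 0.726, -0.019, -0.001]
ft_force: [0.4, -0.3, -6.0]
grip_width: 0.23
```

```bash
python3 -c "
from h import *
plan(497.4,-419.8,40,93.2,4)
s=read_camera('side');t=read_camera('top')
cv2.imwrite('pics/v8.png',np.hstack([cv2.resize(s[170:290,170:300],(520,480)),cv2.resize(t[150:270,290:360],(280,480))]))"
```

```text
at [ 498.7 -419.6   64.6] yaw 93.19 grip 0.23 F [ 0.4 -0.3 -6. ] q [ 0.23  0.65  0.58  1.64 -0.36  0.97  0.98] tilt [-0.038 -0.001]
[-0.0, -0.3, 6.1, -0.0] [-0.0, -0.3, 6.1, -0.0] [-0.0, -0.3, 6.1, -0.0] [-0.0, -0.3, 6.1, -0.0]
```

View pics/v8.png

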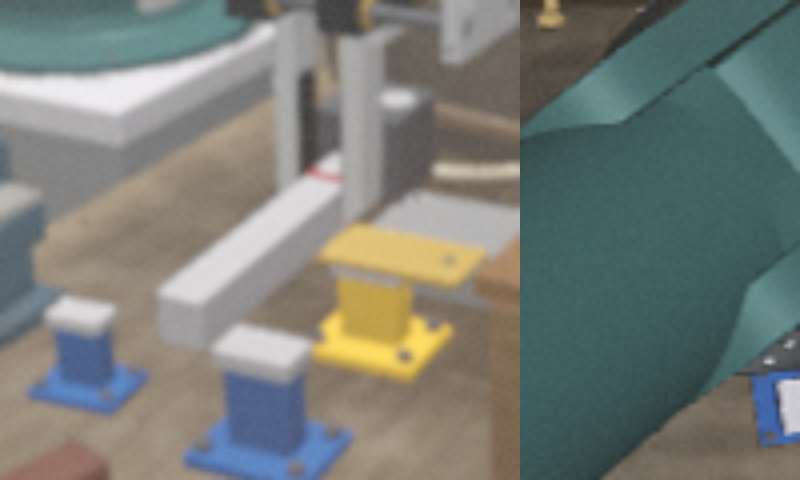

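```bash
python3 -c "
from h import *
for P in [(506,-545,93),(517,-545,93),(495,-545,93),(499,-418,117),(501,-483,60),(495,-373,60)]:
  print(P,((proj('side',P)-[170,170])*4).round())"
```

```text
(506, -545, 93) [176. 341.]
(517, -545, 93) [198. 347.]
(495, -545, 93) [155. 336.]
(499, -418, 117) [323. 174.]
(501, -483, 60) [256. 342.]
(495, -373, 60) [368. 243.]
```

Side view agrees with prediction: red band at (325,175) against a predicted (323,174), tail at (183,340) against (176,341). Lowering.

Request:
{"name": "play_rows", "arguments": {
  "plan": [
    [0.2,0.2,0,4,0],
    [0.2,0.2,0,6,0],
    [0.2,0.2,0,6,0],
    [0.2,0.1,0,5,0],
    [0.2,0.1,0,4,0],
    [0.2,0,0,2,0],
    [0.2,0,0,0,0],
    [0.2,0,0,0,0]
  ]
}}

```text
time: 26.55
tcp_pos: [498.0, -418.3, 34.4]
tcp_rot: [0.687, 0.727, -0.019, -0.001]
ft_force: [-0.5, -0.6, -6.1]
grip_width: 0.228
```

Request:
{"name": "play_rows", "arguments": {
  "plan": [
    [0.2,-0.8,0,0.7,0],
    [0.2,0,0,0.7,0],
    [0.2,0,0,0,0]
  ]
}}

```text
time: 26.85
tcp_pos: [498.3, -419.4, 33.4]
tcp_rot: [0.687, 0.727, -0.019, -0.001]
ft_force: [-0.4, -0.6, -5.7]
grip_width: 0.23
```

Request:
{"name": "play_rows", "arguments": {
  "plan": [
    [0.2,0,0,0.6,0],
    [0.2,0,0,0,0]
  ]
}}

```text
time: 27.05
tcp_pos: [498.4, -419.6, 33.0]
tcp_rot: [0.687, 0.727, -0.019, -0.001]
ft_force: [-0.2, 0.2, -6.0]
grip_width: 0.229
```

Request:
{"name": "play_rows", "arguments": {
  "plan": [
    [0.2,0,0,0.6,0],
    [0.2,0,0,0,0]
  ]
}}

```text
time: 27.25
tcp_pos: [498.5, -419.5, 32.6]
tcp_rot: [0.687, 0.727, -0.019, -0.0]
ft_force: [-0.8, 1.1, -3.3]
grip_width: 0.225
```

First contact (load drops from -6 to -3). A little lower until the rests carry it.

Request:
{"name": "play_rows", "arguments": {
  "plan": [
    [0.2,0,0,0.6,0],
    [0.2,0,0,0,0]
  ]
}}

```text
time: 27.45
tcp_pos: [498.5, -419.5, 32.3]
tcp_rot: [0.687, 0.727, -0.019, -0.0]
ft_force: [-1.0, 2.4, -2.3]
grip_width: 0.228
```

Request:
{"name": "play_rows", "arguments": {
  "plan": [
    [0.2,0,0,0.6,0],
    [0.2,0,0,0,0]
  ]
}}

```text
time: 27.65
tcp_pos: [498.6, -419.4, 32.0]
tcp_rot: [0.687, 0.727, -0.019, -0.0]
ft_force: [-2.1, 2.2, 0.3]
grip_width: 0.228
```

Request:
{"name": "play_rows", "arguments": {
  "plan": [
    [0.2,0,0,0.6,0],
    [0.2,0,0,0.3,0]
  ],
  "squeeze": 10
}}

```text
time: 27.85
tcp_pos: [498.7, -419.5, 31.7]
tcp_rot: [0.687, 0.727, -0.019, -0.0]
ft_force: [-4.5, 4.9, 7.3]
grip_width: 0.235
```

Request:
{"name": "play_rows", "arguments": {
  "plan": [
    [0.26,0,0,0,0],
    [0.32,0,0,0,0],
    [0.45,0,0,0,0],
    [0.55,0,0,0,0],
    [0.55,0,0,0,0]
  ],
  "squeeze": 5
}}

```text
time: 28.35
tcp_pos: [499.4, -420.7, 32.2]
tcp_rot: [0.687, 0.727, -0.019, 0.001]
ft_force: [-0.6, -0.4, -0.8]
grip_width: 0.537
```

Released. Retreat straight up, then back toward the robot for a clear view.

Request:
{"name": "play_rows", "arguments": {
  "plan": [
    [0.6,0,0,-6,0],
    [0.6,-0.3,0,-15,0],
    [0.6,-0.5,0,-25,0],
    [0.6,-0.5,0,-35,0],
    [0.6,0,-15,-35,0],
    [0.6,0,-35,-25,0],
    [0.6,0,-45,-15,0],
    [0.6,0,-45,0,0],
    [0.6,0,-20,0,0],
    [0.6,0,0,0,0]
  ]
}}

```text
time: 29.35
tcp_pos: [338.3, -428.0, 208.3]
tcp_rot: [0.687, 0.726, -0.018, 0.005]
ft_force: [0.6, 0.2, 0.6]
grip_width: 0.602
```

Run:
```python
from h import *
s=telemetry.read_state();print(s["tcp_pos"],s["ft_force"])
im=top();cv2.imwrite('pics/t9.png',im)
hsv=cv2.cvtColor(im,cv2.COLOR_BGR2HSV).astype(int);H,S,V=[hsv[...,i] for i in range(3)]
def m(a,b):
    r=np.zeros(H.shape,bool);r[b[1]:b[3],b[0]:b[2]]=1;return a&r
print("plate parts",rect("top",m((H>14)&(H<22)&(S>95)&(V>150),(290,150,345,260)),60))
print("shank",rect("top",m((S<40)&(V>150),(318,180,420,225)),84))
print("head",rect("top",m((V<135)&(S<35),(295,180,340,225)),106))
print("red",rect("top",m((S>110)&((H<10)|(H>170)),(325,180,350,225)),84,3))
# side: lower edge of shank
sd=top("side");cv2.imwrite('pics/s9.png',sd)
h2=cv2.cvtColor(sd,cv2.COLOR_BGR2HSV).astype(int)
r=(h2[...,1]>110)&((h2[...,0]<8)|(h2[...,0]>172));r[:,:220]=0;r[:,290:]=0;r[:190]=0;r[260:]=0
ys,xs=np.nonzero(r);print("side red",xs.mean().round(1),ys.mean().round(1),len(xs))
d=np.array([-.056,.998]);B=np.array([497.8,-418])
for n,z,a in (("red top",84,0),("tail top",84,-127),("tail bottom",60,-127)):
    print(n,proj("side",(*(B+a*d),z)).round(1))
```

```text
[ 338.30356242 -427.95008689  208.33412709] [0.55032889 0.18595217 0.55580151]
plate parts [(457.7, -371.9, 46.9, 31.3, 89.5, [313.2, 219.5]), (536.0, -371.6, 40.3, 26.9, 89.5, [313.0, 185.1])]
shank [(497.9, -402.8, 21.9, 19.7, 89.5, [328.0, 201.2]), (501.1, -483.6, 124.3, 37.4, -84.2, [364.7, 199.5])]
head [(492.8, -367.0, 50.9, 45.8, 1.9, [311.0, 203.1])]
red [(498.8, -418.0, 21.9, 4.4, -0.7, [335.2, 201.0])]
side red nan nan 0
red top [251.  229.2]
tail top [214.  259.9]
tail bottom [215.2 272.3]<stdin>:15: RuntimeWarning: Mean of empty slice.
  ret = ret.dtype.type(ret / rcount)
```

Run:
```python
from h import *
sd=cv2.imread('pics/s9.png');g=cv2.cvtColor(sd,cv2.COLOR_BGR2GRAY)
for u in (211,214,217): print(u,g[250:285,u])
print("colour near band",[(u,v,sd[v,u].tolist()) for u,v in ((249,229),(251,229),(253,230))])
im=cv2.imread('pics/t9.png');hsv=cv2.cvtColor(im,cv2.COLOR_BGR2HSV).astype(int)
a=(hsv[...,2]<110);
for n,box,z in (("dot far",(308,178,322,190),60),("dot near",(308,216,322,228),60)):
    x0,y0,x1,y1=box;w=255-cv2.cvtColor(im,cv2.COLOR_BGR2GRAY)[y0:y1,x0:x1].astype(float);H=hsv[y0:y1,x0:x1]
    w=(hsv[y0:y1,x0:x1,2]<140);ys,xs=np.nonzero(w);print(n,len(xs),ray("top",(xs.mean()+x0,ys.mean()+y0),z).round(1) if len(xs) else None)
```

```text
211 [136 137 133 136 139 140 140 154 173 183 174 159 152 152 151 147 144 148
 149 145 148 148 143 145 145 145 144 150 147 153 149 149 148 147 145]
214 [132 135 130 135 143 163 191 208 217 214 199 176 161 162 155 158 156 160
 155 160 157 152 147 138 141 139 142 145 148 146 145 145 143 144 147]
217 [127 129 144 174 199 214 218 218 217 215 214 195 171 158 157 156 158 160
 159 158 157 157 150 142 143 141 140 138 139 137 140 138 134 127 116]
colour near band [(249, 229, [161, 164, 207]), (251, 229, [158, 157, 207]), (253, 230, [166, 165, 205])]
dot far 21 [ 547.2 -373.7]
dot near 7 [ 453.8 -375.2]
```

```bash
python3 -c "
from cell import job;print(job.sign_off())"
```

```text
the job is handed in; nothing more can be done
None
```

I did all the steps and handed the job in at about 29.5 s. The sign-off gives no verdict.

**What I did:**
- **Sliding the plate:** I slid the brass plate about 45 mm along the slab, leaving it overhanging the front edge by about 37 mm.
- **Placing the plate:** I gripped it at the overhang and laid it on the yellow rest.
- **Setting the tool:** I gripped the tool at the red band, carried it level and lowered it slowly until the rests took the load. Then I released it and backed the arm off.

**Last checks:**
- **Plate:** before the tool went on, the centre measured within about 1 mm of the rest's centre. Afterwards the near dot had moved less than 1 mm.
- **Tool:** the band is at about (499, -418), about 10 mm from the midpoint towards the yellow rest under the head, as asked. The tail's top and bottom edges in the side view are within about 1 px of the prediction for a level tool.
- **Robot:** the wrist force is about zero and the arm is clear of everything.

**What failed or disagreed:**
- **Reported TCP:** it lay about 33 mm beyond the real fingertips, seen in the side view and confirmed by touching the slab. I corrected for this throughout.
- **Gripper lean:** it drifted to about 0.04 rad, which the row moves cannot correct.
- **Colour masks:** at the end, the red-band mask found nothing in the side view, though the pixels at the predicted spot were reddish. The far-dot mask on the plate was spoilt by the plate's edge, so I did not use it.
- **Bystanders:** I did not re-measure the bottle, wax bar and drum. No move went near them.

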